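# Sanitise the probe thermometer and snap it onto its charging dock

## Robot

A 7-joint arm with a two-finger parallel gripper is mounted at the origin on the work surface. World frame = base frame: x ahead of the robot, y to its left, z up, the work surface at z = 0. Lengths are in m, angles in rad, forces in N, time in s.
With the tool pointing down it reaches from about 0.4 to 0.85 m from the base axis. Payload 4.5 kg.
Tool frame: the origin (TCP) lies between the finger pads; the fingertips stand 22 mm ahead of it and the grasp point (between the pads) lies 3 mm ahead of it; z points along the fingers, y is the line along which they close (so a half turn about z gives the same grasp; the last joint's range is limited). The gripper opens to 88 mm and grips with 3 to 60 N. Pads are 18 mm wide; open, the fingers measure 123 mm over their backs; the gripper's body (75 mm by 187 mm) begins 45 mm behind the grasp point.
Start: joints at [1.177, 0.689, -0.195, 1.565, 0.157, 0.902, -0.215], TCP at [0.259, -0.569, 0.261] pointing down, gripper open.
Joint ranges: [-3.01, 3.01], [-0.46, 2.08], [-1.47, 1.51], [0.13, 2.56], [-1, 4.14], [0.04, 2.09], [-2.66, 2.66]. Speed limits (rad/s): [2.57, 2.57, 3.14, 3.14, 3.14, 3.14, 3.14].

## Interface

Orientations are given as a 3x3 rotation matrix whose columns are the frame's x, y, z axes.
In Python, from rig import manip gives the robot as it stands. Calls block until the motion is done:
- manip.move_ptp(position, orientation): joint-space move of the TCP to a pose.
- manip.move_linear(position, attitude=None, speed=0.15): straight line of the TCP; attitude=None keeps the orientation; speed is the mean speed in m/s.
- manip.set_joints(angles): joint-space move.
- manip.open() and manip.grasp(force=None): open the fingers fully, or close them until they stop; force is the grip in N (None keeps the last).
- manip.pause(seconds).
- manip.ik(position, orientation): joint angles nearest the present ones, or None.
- manip.get_image(name): name is "scene" or "top"; returns a dict with "frame" (400x640x3 uint8, red, green, blue), "depth" (400x640 float32, m along the optical axis (not along the pixel's ray), 0 where there is no reading), "K" (3x3 intrinsics, pixels), "R" (3x3) and "t" (3): a world point X has camera coordinates R X + t. Camera axes: x right, y down, z forward; pixel columns grow to the right and rows downward; lengths in m; the calibration is good to about 2 mm. A picture is of the moment at which its call begins.
A pose or a line that the arm cannot do raises manip.PlanningError and nothing moves.
- manip.finish_job(): hands the job in; it is judged then, once.
Trained networks look in the newest picture that a camera, given by its name, has taken for a name from the list of things; names that differ only in an ending like _2 or _b are one class to them, and where a whole thing is asked for, a point or a joint stands for the part that bears it (a point fixed in the world has none). Each returns a list of dicts, best first, with "score" (0 to 1); they miss things now and then, are a little off and sometimes report something else, mostly with a low value. They report only what shows in the picture. A call takes as long as a camera call.
- manip.trace(camera, thing): "pixels" (400x640 bool, what is visible of it) and "box" ([centre column, centre row, width, height] in pixels, round what is visible of it).
Readings, each from a call of its own:
- manip.read_time(): time.
- manip.read_q(): joint angles.
- manip.read_dq(): joint speeds.
- manip.read_joint_efforts(): joint torques, N m.
- manip.read_eef_pos(): TCP position.
- manip.read_orientation(): TCP orientation.
- manip.read_contact_force(): force on the tool from outside, world axes, zero at the start.
- manip.read_wrist_torque(): the same for the moment, N m.
- manip.read_grip_width(): opening from 0.0 (shut) to 1.0 (fully open).
- manip.read_grip_force(): force on a finger pad.
Only numpy, scipy, OpenCV 4.12 (cv2) and the standard library are available. Lean on these libraries where they do the work, as an engineer would, in place of code of your own. Each camera call takes 0.05 s, during which the arm holds its last target. There are 200 camera calls.

## Task

Take the probe thermometer out of its rest block, dip the tip of its needle briefly well down into the tall steel sanitiser cup and lift it out again. Then lower it needle first into the hollow stud of the charging dock and press its cap straight down until it clicks, and keep pressing past the click until the sprung contact ring under the cap is fully down. Finish while still gripping the thermometer and pressing it down (do not let go), and leave the cup and all the other things on the counter where they stand.

Things in the scene. Friction and masses are not known exactly. Their poses are not given: they have to be found in the camera images.
- probe: Probe thermometer, upright, needle down, 0.12 kg. Origin: centre of the mouth of its steel cap, on the lower rim; z up. The cap is a skirt open below, 39 mm outside, from z 0 to 26 mm, closed above z 22; the mouth is 26 mm wide at a rounded inner lip (narrowest at z 3.5), 31 mm behind it. It starts in the rest block, rim on the block's top.
- probe_grip (a point): Middle of the thermometer's square black handle, 53 mm above its origin, same axes. Handle 22 x 22 mm, sides along the body's x and y, from z 26 to 80 mm; fingertips may bear on the cap's flat shoulder at z 26, which stands out 8.5 mm all round.
- probe_tip (a point): Point of the thermometer's needle (5 mm thick, on the axis), 45 mm below the body's origin; same axes.
- rest: Rest block, fixed: steel block 75 x 75 x 60 mm with one vertical 20 mm hole through its middle, where the thermometer starts. Origin: centre of the underside on the counter.
- cup: Sanitiser cup (empty): open steel cup, 65 mm tall, 68 mm across the rim, narrowing a little to the foot, wall 3 mm, inner floor about 5 mm above its underside, 0.3 kg, loose. Origin: centre of the underside.
- cup_rim (a point): Centre of the mouth of the sanitiser cup, at rim height; z up.
- dock: Charging dock, fixed: grey block 90 x 80 x 46 mm with an upright hollow steel stud in its middle. Origin: centre of the underside.
- stud_balls (a point): Point on the stud's axis, 8 mm below its top, level with the centres of four sprung balls that stand 4 mm out of its side. Pressed over them with about 6 to 12 N, the cap's lip makes them yield and spring out behind it: the click. Resistance starts with the cap's rim about 7 mm below the stud's top, drops past 11 mm into a pull downwards (about 10 N), and the click is over at 17 mm.
- stud_top (a point): Centre of the stud's top, 72 mm above the counter; z up. Stud 22 mm in outside diameter; its bore, 13 mm wide, goes straight down to the counter. Fully home, the thermometer's origin lies 20 mm below this point.
- seat_ring (a joint): Sprung contact ring round the stud, 44 mm outside diameter, its top 56 mm above the counter when free (16 mm below the stud's top). Joint value is how far it is pressed down, 0 to 0.004 m (stop). It pushes back with 2 N at first touch and 6 N at the stop.
- salt: Bystander: steel salt shaker, 40 mm in diameter, 64 mm tall.
- spoon: Bystander: spoon 160 mm long, lying.
- ramekin: Bystander: low wide white ceramic bowl, 84 mm across, 35 mm tall (not the sanitiser cup).
- squeeze: Bystander: clear squeeze bottle, 56 mm in diameter, 170 mm tall.
- jar: Bystander: green glass jar, 72 mm in diameter, 100 mm tall.
- scraper: Bystander: scraper 240 mm long, lying.
- papercup: Bystander: paper cup, 72 mm across, 85 mm tall.

How it is judged:
By the outcome, as a careful person would: the job done as asked, in the order asked, and still so for the second after the job is handed in, while the arm keeps its last pose, push and grip.
It also fails if it takes over 58 s, if anything falls off the work surface, if the arm or the gripper's body presses on something with over 40 N, if the wrist force passes 120 N, or if a joint passes its speed limit or range.

## Working session

There is one attempt and no reset: what is moved stays moved. The work goes in short steps, each a Python script; the robot and the scene stay as the last script left them, time stands still between calls to the robot, and variables do not carry over. Pictures are saved under pics/ and viewed, at most 10 in all, crops included, and the job is handed in when it is done.

```bash
mkdir -p pics; ls
cat > h.py <<'E'
import numpy as np, cv2
from rig import manip as m
def cloud(im, mask):
    v,u=np.nonzero(mask&(im["depth"]>0)); d=im["depth"][v,u]
    P=np.linalg.inv(im["K"])@np.vstack([u*d,v*d,d])
    return (im["R"].T@(P-np.asarray(im["t"]).reshape(3,1))).T
def save(im,name): cv2.imwrite("pics/"+name,cv2.cvtColor(im["frame"],cv2.COLOR_RGB2BGR))
E
python3 - <<'E'
from h import *
np.set_printoptions(precision=4,suppress=True)
for c in ("scene","top"):
    im=m.get_image(c); save(im,c+"0.png"); print(c,im["K"][0,0],"cam at",-im["R"].T@im["t"])
    for n in ("probe","rest","cup","dock","seat_ring","salt","ramekin","squeeze","jar","papercup","spoon","scraper"):
        for r in m.trace(c,n)[:2]:
            P=cloud(im,r["pixels"])
            if len(P)==0: continue
            top=P[P[:,2]>np.percentile(P[:,2],98)-.006]
            print(n,round(r["score"],2),np.round(r["box"]),"lo",P.min(0),"hi",P.max(0),"med",np.median(P,0),"topmed",np.median(top,0))
print(m.read_time())
E
```

```text
pics
scene 467.82220583365535 cam at [1.363  0.7583 0.9698]
probe 0.64 [320. 189.  13.  26.] lo [ 0.3978 -0.1614 -0.0007] hi [ 0.5677 -0.0001  0.1432] med [ 0.554  -0.0138  0.0909] topmed [ 0.5478 -0.0178  0.1396]
probe 0.4 [281. 165.  31.  28.] lo [ 0.403  -0.3422  0.0004] hi [ 0.5249 -0.2389  0.0748] med [ 0.4862 -0.2763  0.0423] topmed [ 0.4707 -0.2893  0.0678]
rest 0.58 [322. 210.  33.  37.] lo [ 0.4859 -0.062  -0.0048] hi [0.5955 0.0313 0.0636] med [0.5699 0.0009 0.0403] topmed [ 0.5599 -0.0074  0.0591]
cup 0.72 [396. 257.  25.  29.] lo [ 0.5393  0.2505 -0.0042] hi [0.6076 0.3178 0.0673] med [0.5739 0.2849 0.0416] topmed [0.5686 0.283  0.0632]
cup 0.45 [321. 208.  33.  35.] lo [ 0.4491 -0.1192 -0.0043] hi [0.5955 0.0313 0.0793] med [ 0.5693 -0.0012  0.043 ] topmed [ 0.5605 -0.0076  0.0596]
dock 0.75 [280. 165.  27.  29.] lo [ 0.4172 -0.3841  0.0001] hi [ 0.5249 -0.2389  0.0748] med [ 0.4875 -0.2773  0.0423] topmed [ 0.4707 -0.2893  0.0678]
seat_ring 0.53 [279. 159.  11.   2.] lo [ 0.4585 -0.3006  0.0493] hi [ 0.493  -0.2704  0.0589] med [ 0.482  -0.2794  0.0547] topmed [ 0.4843 
[... 2671 characters left out ...]
6565 -0.1163  0.0257] med [ 0.614  -0.138   0.0108] topmed [ 0.5386 -0.1361  0.0182]
jar 0.89 [448. 187.  31.  26.] lo [ 0.6008 -0.5447 -0.0104] hi [ 0.6933 -0.437   0.1045] med [ 0.6325 -0.4617  0.0924] topmed [ 0.6367 -0.4737  0.0993]
spoon 0.81 [351. 207.   8.  45.] lo [ 0.5006 -0.1658 -0.0046] hi [ 0.6591 -0.1163  0.0257] med [ 0.6173 -0.1373  0.0108] topmed [ 0.5386 -0.136   0.0182]
spoon 0.3 [318. 213.  30.  29.] lo [ 0.4967 -0.0718 -0.0055] hi [0.587  0.0263 0.0864] med [ 0.5327 -0.0179  0.0576] topmed [ 0.5346 -0.0192  0.0717]
scraper 0.58 [453. 253.  23.  68.] lo [ 0.3048 -0.5299 -0.008 ] hi [ 0.544  -0.4568  0.0272] med [ 0.372  -0.4846  0.0028] topmed [ 0.4875 -0.4795  0.0177]
1.3
```

Run:
```python
from h import *
np.set_printoptions(precision=4,suppress=True)
s=m.get_image("scene"); t=m.get_image("top"); full=np.ones((400,640),bool)
a=cv2.resize(s["frame"][140:290,230:430],(800,600),interpolation=cv2.INTER_CUBIC)
b=cv2.resize(t["frame"][140:290,230:430],(800,600),interpolation=cv2.INTER_CUBIC)
cv2.imwrite("pics/s1.png",a[...,::-1]);cv2.imwrite("pics/t1.png",b[...,::-1])
A=cloud(s,full);B=cloud(t,full)
def near(P,c,r,z0,z1): return P[(np.hypot(P[:,0]-c[0],P[:,1]-c[1])<r)&(P[:,2]>z0)&(P[:,2]<z1)]
def rect(P,n): 
    if len(P)>4: print(n,len(P),cv2.minAreaRect((P[:,:2]*1000).astype(np.float32)),P[:,:2].mean(0),np.median(P[:,2]))
def circ(P,n):
    x,y=P[:,0],P[:,1];q=np.linalg.lstsq(np.c_[2*x,2*y,np.ones(len(x))],x*x+y*y,rcond=None)[0]
    print(n,len(P),q[:2],np.sqrt(q[2]+q[0]**2+q[1]**2))
pc=(.545,-.02);dc=(.469,-.292);cc=(.575,.284)
for n,P in (("scene",A),("top",B)):
    rect(near(P,pc,.03,.133,.15),n+" handletop"); rect(near(P,pc,.03,.09,.15),n+" handle all")
    rect(near(P,pc,.06,.054,.066),n+" resttop")
    rect(near(P,dc,.065,.04,.05),n+" docktop"); rect(near(P,dc,.03,.066,.08),n+" studtop"); rect(near(P,dc,.04,.052,.06),n+" ring")
    C=near(P,cc,.05,.059,.07);rect(C,n+" cup rim");circ(C,n+" cup rim")
H=near(A,pc,.03,.092,.132);print(H[:40])
```

```text
scene handletop 40 ((547.6716918945312, -17.757373809814453), (23.74551773071289, 22.671361923217773), 87.68746948242188) [ 0.549  -0.0182] 0.1393434578516311
scene handle all 132 ((548.686279296875, -17.605628967285156), (23.570159912109375, 25.476726531982422), 11.047039985656738) [ 0.5527 -0.0155] 0.12296363302876617
scene resttop 282 ((547.0216064453125, -18.54975128173828), (78.24398803710938, 76.23280334472656), 22.43659019470215) [ 0.5534 -0.0113] 0.059322137710633174
scene docktop 269 ((469.521728515625, -291.47747802734375), (96.39966583251953, 86.13903045654297), 13.420276641845703) [ 0.477  -0.2851] 0.045184253056042914
scene studtop 26 ((472.8245544433594, -291.97113037109375), (26.76179313659668, 22.094314575195312), 27.568496704101562) [ 0.472  -0.2914] 0.06971777087216866
scene ring 46 ((473.97784423828125, -286.6542663574219), (34.501869201660156, 40.0467643737793), 52.26690673828125) [ 0.476  -0.2857] 0.05607043883348094
scene cup rim 114 ((572.5220336914062, 284.9983825683594), (65.7893295288086, 69.14956665039062), 85.67134857177734) [0.5725 0.2828] 0.0627658280343
[... 1576 characters left out ...]
 0.5535 -0.0167  0.1236]
 [ 0.5562 -0.01    0.1285]
 [ 0.5507 -0.0111  0.1249]
 [ 0.5522 -0.0055  0.1285]
 [ 0.5457 -0.0075  0.1239]
 [ 0.5589 -0.0241  0.119 ]
 [ 0.5584 -0.0204  0.1206]
 [ 0.5585 -0.0161  0.1229]
 [ 0.5549 -0.0154  0.1212]
 [ 0.5546 -0.0116  0.123 ]
 [ 0.5527 -0.0092  0.1232]
 [ 0.5508 -0.0069  0.1233]
 [ 0.5451 -0.0082  0.1195]
 [ 0.5597 -0.0234  0.1161]
 [ 0.5596 -0.0193  0.1181]
 [ 0.5585 -0.0162  0.1191]
 [ 0.5541 -0.0163  0.1166]
 [ 0.5549 -0.0113  0.1196]
 [ 0.5511 -0.0108  0.1177]
 [ 0.5519 -0.006   0.1206]
 [ 0.5448 -0.0085  0.1153]
 [ 0.5605 -0.0227  0.1131]
 [ 0.56   -0.019   0.1147]
 [ 0.5594 -0.0154  0.1162]
 [ 0.5541 -0.0163  0.1128]
 [ 0.553  -0.0132  0.1137]]
```

View pics/s1.png

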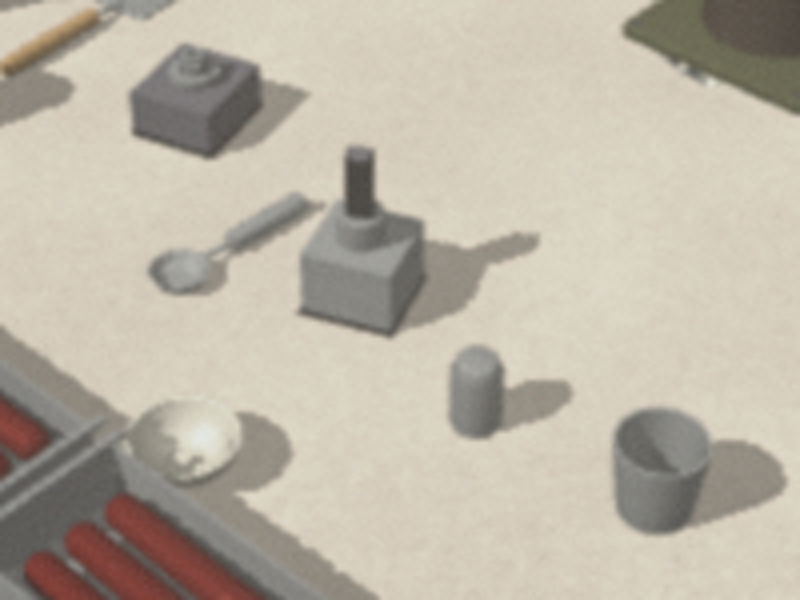

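View pics/t1.png

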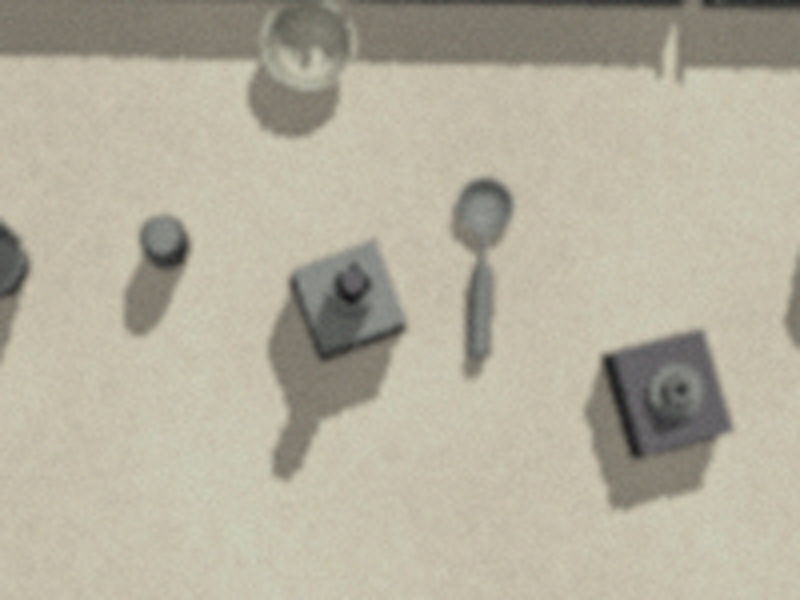

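The pictures show the probe in its rest (scene crop 360,190; top crop 350,285), the dock with its stud (195,65; 675,390) and the cup (660,470). Network positions agree with these. The handle yaw looks near 40°, so I'll fit it, check IK and hover over the probe.

```bash
cat >> h.py <<'E'
def down(deg):
    a=np.deg2rad(deg); z=np.array([0,0,-1.]); y=np.array([np.cos(a),np.sin(a),0]); return np.c_[np.cross(y,z),y,z]
E
python3 - <<'E'
from h import *
np.set_printoptions(precision=3,suppress=True)
s=m.get_image("scene");A=cloud(s,np.ones((400,640),bool))
H=A[(np.hypot(A[:,0]-.548,A[:,1]+.018)<.016)&(A[:,2]>.095)&(A[:,2]<.132)]
for tol in (9,.003,.003,.003):
    c=H[:,:2].mean(0);n=np.linalg.svd(H[:,:2]-c)[2][1];n*=np.sign(n[0]);d=(H[:,:2]-c)@n;print(len(H),np.rad2deg(np.arctan2(n[1],n[0])),d.std());H=H[abs(d)<tol]
# silhouette area fit of yaw from the dark handle in the scene picture
for yaw in (40,130,-50,-140):
  print(yaw)
  for p in ((.546,-.02,.26),(.546,-.02,.1095),(.573,.284,.115),(.573,.284,.22),(.4695,-.293,.1015),(.4695,-.293,.22)):
    print(m.ik(p,down(yaw)))
E
```

```text
77 40.88230694236961 0.0024394813846240373
77 40.88230694236961 0.0024394813846240373
58 38.12433954211754 0.0015416666171518757
57 37.657021051412784 0.0015002979810627875
40
[ 0.345  0.651 -0.659  1.791  0.504  0.874  0.15 ]
[ 0.23   0.855 -0.474  1.912  0.718  0.55  -0.036]
[-0.281  0.929 -0.474  1.618  0.575  0.737 -0.327]
[-0.218  0.81  -0.6    1.547  0.526  0.951 -0.286]
[ 0.72   0.865 -0.419  1.895  0.667  0.524  0.539]
[ 0.843  0.711 -0.627  1.814  0.561  0.802  0.627]
130
[ 0.604  0.871 -1.254  1.779  0.897  1.196  1.342]
[ 0.583  1.158 -1.258  1.894  1.248  1.165  1.091]
[ 0.03   1.21  -1.259  1.601  1.202  1.268  0.812]
[ 0.029  1.041 -1.256  1.533  1.01   1.321  0.923]
[ 0.149  0.935  0.586  1.926 -0.942  0.583 -2.636]
[ 1.114  0.949 -1.256  1.8    0.988  1.183  1.802]
-50
[ 0.086  0.588 -0.218  1.805  0.174  0.767 -1.095]
[ 0.016  0.818 -0.107  1.924  0.197  0.41  -1.111]
[-0.533  0.892  0.001  1.633 -0.001  0.616 -1.404]
[-0.47   0.753 -0.115  1.562  0.106  0.833 -1.499]
[ 0.554  0.838 -0.134  1.904  0.248  0.415 -0.637]
[ 0.606  0.653 -0.218  1.826  0.209  0.685 -0.603]
-140
[-0.202  0.598  0.254  1.82  -0.209  0.75  -2.28 ]
[-0.174  0.835  0.216  1.934 -0.405  0.415 -2.097]
[-0.777  0.952  0.471  1.647 -0.615  0.695 -2.436]
[-0.753  0.793  0.421  1.579 -0.396  0.856 -2.624]
[ 0.396  0.846  0.134  1.913 -0.26   0.4   -1.718]
[ 0.355  0.658  0.2    1.84  -0.199  0.663 -1.772]
```

Run:
```python
from h import *
np.set_printoptions(precision=4,suppress=True)
R=down(-51)
m.move_ptp([.546,-.0197,.24],R)
m.move_linear([.546,-.0197,.1100],speed=.1)
f=m.read_contact_force();print("pre",f,m.read_eef_pos())
m.grasp(35)
print(m.read_grip_width()*88,m.read_grip_force(),m.read_contact_force(),m.read_wrist_torque(),m.read_time())
s=m.get_image("scene");t=m.get_image("top")
a=cv2.resize(s["frame"][150:240,260:380],(800,600),interpolation=cv2.INTER_CUBIC)
cv2.imwrite("pics/g.png",a[...,::-1])
```

```text
pre [-1.0324 -0.4415 -0.3645] [ 0.5464 -0.0197  0.1105]
21.7831461821146 34.98949914705008 [ 1.2748 -0.5222 -0.3668] [-0.0357 -0.0815  0.0344] 6.125
```

View pics/g.png

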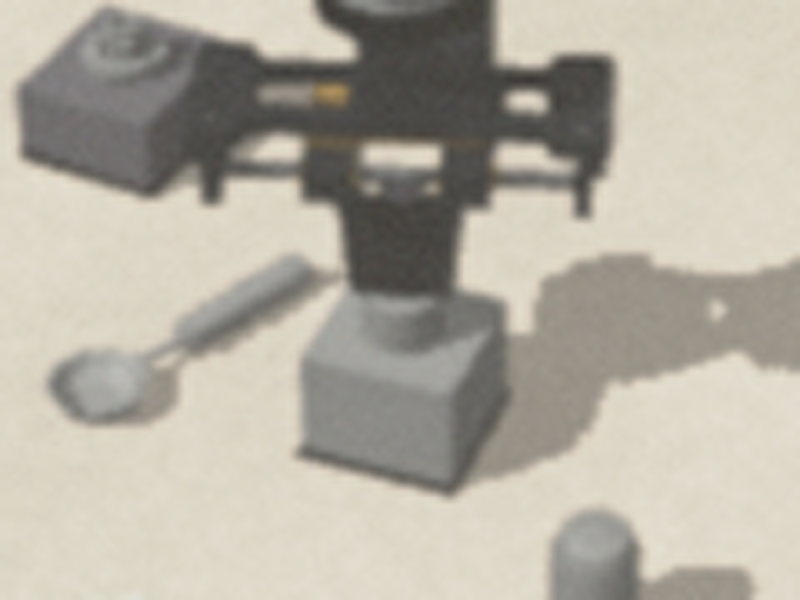

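Grip is sound: 21.8 mm wide, fingertips just above the cap's shoulder (400,295). Next the dip, then over the dock.

Run:
```python
from h import *
np.set_printoptions(precision=4,suppress=True)
m.move_linear([.546,-.0197,.24],speed=.12)
m.move_linear([.573,.2842,.24],speed=.2)
m.move_linear([.573,.2842,.1165],speed=.12)
print("dip",m.read_eef_pos(),m.read_contact_force(),m.read_grip_width()*88); s=m.get_image("scene")
cv2.imwrite("pics/dip.png",cv2.resize(s["frame"][190:300,320:467],(800,600),interpolation=cv2.INTER_CUBIC)[...,::-1])
m.pause(.4)
m.move_linear([.573,.2842,.24],speed=.12)
m.move_ptp([.4695,-.293,.24],down(-51))
m.move_linear([.4695,-.293,.188],speed=.1)
m.pause(.3)
print(m.read_eef_pos(),m.read_contact_force(),m.read_wrist_torque(),m.read_grip_width()*88,m.read_time())
s=m.get_image("scene");t=m.get_image("top")
np.savez("hover.npz",sf=s["frame"],sd=s["depth"],tf=t["frame"],td=t["depth"])
cv2.imwrite("pics/hov.png",cv2.resize(s["frame"][110:200,220:340],(800,600),interpolation=cv2.INTER_CUBIC)[...,::-1])
full=np.ones((400,640),bool)
def near(P,c,r,z0,z1): return P[(np.hypot(P[:,0]-c[0],P[:,1]-c[1])<r)&(P[:,2]>z0)&(P[:,2]<z1)]
for n,im in (("s",s),("t",t)):
    P=cloud(im,full)
    for z0,z1 in ((.096,.13),(.132,.139),(.14,.16),(.16,.164),(.066,.08)):
        Q=near(P,(.47,-.293),.03,z0,z1)
        if len(Q)>3: print(n,z0,z1,len(Q),Q.mean(0),Q.min(0),Q.max(0))
```

```text
dip [0.5736 0.2845 0.1173] [-0.2017 -0.7201 -0.0414] 21.445798545698793
[ 0.4697 -0.2932  0.1885] [ 0.2209 -0.8348 -0.6262] [ 0.0041 -0.0126  0.0396] 21.799707890920857 15.0167
s 0.096 0.13 11 [ 0.4703 -0.2923  0.1092] [ 0.4669 -0.2957  0.0989] [ 0.4738 -0.2882  0.1241]
s 0.132 0.139 4 [ 0.4719 -0.2817  0.1379] [ 0.4598 -0.2975  0.1368] [ 0.4871 -0.2751  0.1384]
s 0.14 0.16 68 [ 0.478  -0.2827  0.1507] [ 0.4547 -0.3076  0.1404] [ 0.4911 -0.2714  0.1598]
s 0.16 0.164 14 [ 0.478  -0.2858  0.1626] [ 0.4682 -0.3009  0.1603] [ 0.492  -0.2737  0.164 ]
s 0.066 0.08 25 [ 0.4715 -0.292   0.0702] [ 0.4605 -0.3055  0.0666] [ 0.4852 -0.2821  0.0746]
t 0.066 0.08 4 [ 0.46   -0.2915  0.07  ] [ 0.4584 -0.2943  0.067 ] [ 0.4615 -0.2885  0.0724]
```

View pics/hov.png

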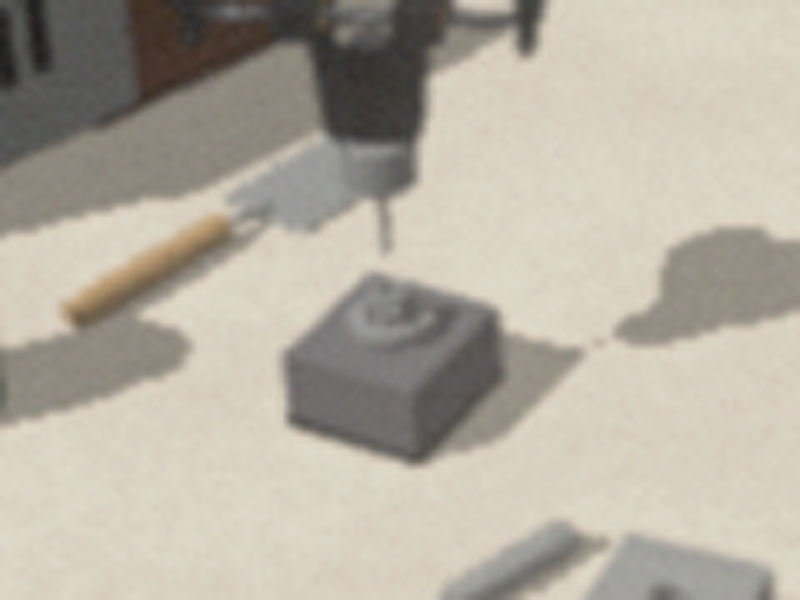

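View pics/dip.png

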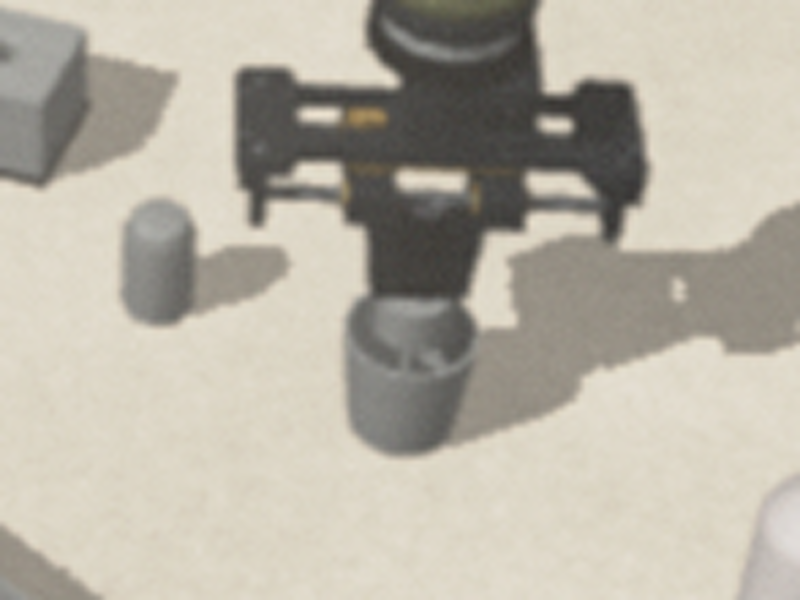

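The dip went well inside the cup: the needle shows inside the mouth at 405,350. At the hover, the needle tip (387,252) is over the stud (about 390,290). I'll project the models into the pictures to compare needle and stud.

Run:
```python
from h import *
np.set_printoptions(precision=2,suppress=True)
s=m.get_image("scene");t=m.get_image("top")
def proj(im,p): q=im["K"]@(im["R"]@np.array(p)+np.asarray(im["t"]).ravel()); return q[:2]/q[2]
x,y,z=m.read_eef_pos(); o=z-.0505
sc=lambda p:(p-[220,110])*800/120
print("pred scene crop px (800x600): shoulder,rim,tip",[sc(proj(s,(x,y,o+h))) for h in (.026,0,-.045)])
for c in ((.4695,-.293),): print("stud top, ring, dock top",[sc(proj(s,(*c,h))) for h in (.072,.056,.046)])
print("mm per crop px along image x", 1000/(468*800/120)*np.linalg.norm([1.363-.47,.758+.293,.97-.1]))
# needle line: darkness-weighted column per row
g=s["frame"].astype(float).mean(2)
for r in range(140,148):
    row=g[r,268:288]; w=np.clip(np.median(row)-12-row,0,None); print(r,sc(np.array([(w*np.arange(268,288)).sum()/(w.sum()+1e-9),r])),w.sum().round())
a=cv2.resize(s["frame"][132:168,256:304],(800,600),interpolation=cv2.INTER_CUBIC)
for p,col in (((x,y,o-.045),(255,0,0)),((.4695,-.293,.072),(0,255,0))):
    q=(proj(s,p)-[256,132]+.5)*800/48; cv2.drawMarker(a,(int(q[0]),int(q[1])),col,0,20,2)
for h,rad,col in ((.072,.011,(0,255,0)),(.056,.022,(0,0,255))):
    th=np.linspace(0,6.3,60); pts=np.array([(proj(s,(.4695+rad*np.cos(k),-.293+rad*np.sin(k),h))-[256,132]+.5)*800/48 for k in th]).astype(int)
    cv2.polylines(a,[pts],True,col,1)
for h,rad in ((o,.0195),):
    pts=np.array([(proj(s,(x+rad*np.cos(k),y+rad*np.sin(k),h))-[256,132]+.5)*800/48 for k in th]).astype(int)
    cv2.polylines(a,[pts],True,(255,0,0),1)
cv2.imwrite("pics/ov.png",a[...,::-1])
```

```text
pred scene crop px (800x600): shoulder,rim,tip [array([374.78, 132.99]), array([378.25, 177.39]), array([384.1 , 252.12])]
stud top, ring, dock top [array([386.83, 285.54]), array([388.83, 311.07]), array([390.07, 326.88])]
mm per crop px along image x 0.5226374080462318
140 [347.62 200.  ] 210.0
141 [344.43 206.67] 273.0
142 [348.84 213.33] 190.0
143 [361.7 220. ] 113.0
144 [375.84 226.67] 73.0
145 [383.13 233.33] 59.0
146 [383.24 240.  ] 68.0
147 [383.22 246.67] 49.0
```

View pics/ov.png

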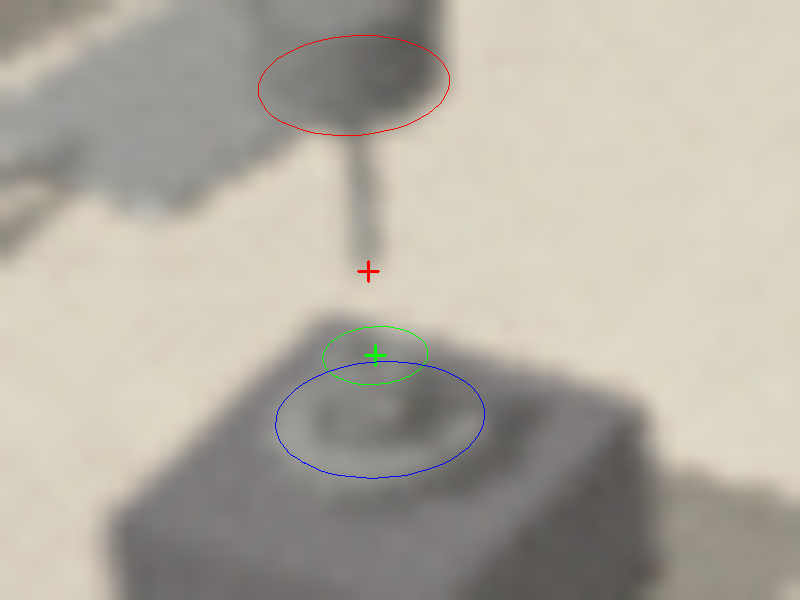

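Model and picture agree to about 1–2 mm, so I'll go down in small guarded steps, watching side forces.

Run:
```python
from h import *
np.set_printoptions(precision=2,suppress=True)
x,y=.4695,-.2930
f0=np.mean([m.read_contact_force() for _ in range(5)],0);print("f0",f0)
z=.188
for z in list(np.arange(.168,.126,-.008))+list(np.arange(.1265,.1165,-.0015)):
    m.move_linear([x,y,z],speed=.04)
    f=np.mean([m.read_contact_force() for _ in range(3)],0)-f0; p=m.read_eef_pos()
    print(f"{z:.4f}",p*1000,f,m.read_wrist_torque(),round(m.read_grip_width()*88,2))
    if abs(f[2])>5 or np.hypot(*f[:2])>4: break
print(m.read_time())
```

```text
f0 [ 0.09 -0.27 -1.62]
0.1680 [ 469.52 -292.96  167.87] [0.74 0.73 1.08] [ 0.01 -0.05 -0.  ] 21.37
0.1600 [ 469.3  -292.93  159.73] [-0.43  1.27  0.49] [-0.04 -0.04 -0.03] 21.69
0.1520 [ 469.31 -292.9   151.67] [0.33 0.34 0.55] [ 0.   -0.01  0.05] 21.84
0.1440 [ 469.29 -292.91  143.66] [-0.16 -0.03  0.61] [ 0.    0.02 -0.02] 22.21
0.1360 [ 469.3  -292.9   135.69] [-1.   -0.18  1.36] [-0.01 -0.   -0.09] 22.0
0.1280 [ 469.29 -292.9   127.67] [-0.11  0.57  0.13] [-0.08 -0.04 -0.04] 21.58
0.1265 [ 469.51 -292.97  126.49] [-0.02 -0.17  0.67] [-0.01  0.01  0.06] 21.98
0.1250 [ 469.45 -292.99  124.94] [-0.15  0.82  0.  ] [ 0.02 -0.   -0.04] 21.95
0.1235 [ 469.47 -292.96  123.42] [-0.11  0.45  0.87] [-0.    0.02  0.04] 21.71
0.1220 [ 469.46 -292.94  121.9 ] [0.05 0.61 0.94] [-0.01  0.04 -0.01] 21.84
0.1205 [ 469.43 -292.97  120.39] [-1.49 -0.22  0.66] [-0.08  0.01 -0.01] 21.48
0.1190 [ 469.42 -292.97  118.9 ] [-0.09  0.54  0.95] [ 0.02 -0.03  0.01] 21.98
0.1175 [ 469.43 -292.95  117.39] [-0.03  0.35 -0.13] [-0.04  0.03 -0.05] 21.73
19.3667
```

The rim is about 5 mm over the stud without side force. Now the press.

Run:
```python
from h import *
np.set_printoptions(precision=2,suppress=True)
x,y=.4695,-.2930
m.grasp(55)
z=.1175
while z>.096:
    z-=.001
    m.move_linear([x,y,z],speed=.03)
    f=np.mean([m.read_contact_force() for _ in range(3)],0); p=m.read_eef_pos()
    print(f"{z:.4f}",p*1000,f,m.read_wrist_torque(),round(m.read_grip_width()*88,2))
    if abs(f[2])>24 or np.hypot(*f[:2])>10 or (z<.1035 and f[2]>16): break
print(m.read_time())
s=m.get_image("scene")
cv2.imwrite("pics/press.png",cv2.resize(s["frame"][120:192,232:328],(800,600),interpolation=cv2.INTER_CUBIC)[...,::-1])
```

```text
0.1165 [ 469.48 -292.98  116.44] [ 0.22  0.92 -1.64] [-0.04 -0.01  0.02] 21.81
0.1155 [ 469.67 -293.15  115.54] [1.23 0.85 0.38] [-0.1  -0.08  0.08] 21.55
0.1145 [ 469.89 -293.53  114.86] [ 0.76 -1.34  2.79] [-0.36 -0.05  0.02] 21.49
0.1135 [ 470.04 -293.46  114.29] [-0.02 -1.54  6.04] [-0.23  0.07  0.03] 21.58
0.1125 [ 470.27 -293.49  113.31] [-0.   -1.68  6.93] [-0.26 -0.08 -0.05] 21.79
0.1115 [ 470.13 -293.32  111.94] [ 0.42 -1.02  5.82] [-0.33 -0.17 -0.  ] 21.52
0.1105 [ 469.59 -293.05  110.16] [ 1.29 -1.07 -1.31] [-0.41 -0.3   0.03] 21.33
0.1095 [ 469.32 -292.93  108.65] [ 2.32 -1.67 -8.66] [-0.56 -0.59  0.05] 21.65
0.1085 [ 469.32 -292.84  107.78] [  2.94  -2.05 -12.05] [-0.55 -0.7   0.02] 21.53
0.1075 [ 469.52 -292.98  107.07] [  3.76  -3.08 -14.18] [-0.66 -0.82  0.01] 21.3
0.1065 [ 469.48 -293.27  106.44] [  3.3   -3.44 -11.73] [-0.73 -0.69 -0.01] 21.53
0.1055 [ 469.61 -293.18  105.95] [ 2.21 -2.6  -5.26] [-0.59 -0.42 -0.02] 21.36
0.1045 [ 469.52 -292.99  105.07] [ 0.84 -1.33  0.81] [-0.44 -0.14 -0.03] 21.45
0.1035 [ 469.55 -292.98  103.74] [ 0.46 -2.27  2.4 ] [-0.35 -0.11 -0.02] 21.64
0.1025 [ 469.55 -292.97  102.55] [ 0.37 -2.63  4.29] [-0.35 -0.07 -0.03] 21.38
0.1015 [ 469.52 -292.98  101.89] [ 0.68 -0.41  7.3 ] [-0.25  0.16  0.01] 21.74
0.1005 [ 469.58 -292.95  101.77] [-2.26  0.54 16.02] [0.03 0.44 0.03] 21.6
23.8333
```

View pics/press.png

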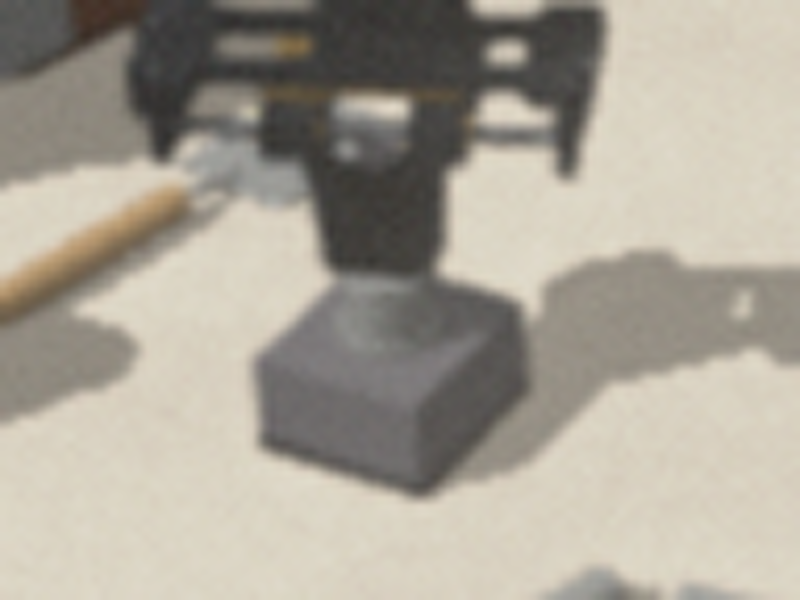

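The click (about +7 N, then a pull of −14 N), the ring's spring rise and a hard stop at TCP z 101.8 mm all showed. The picture shows the cap down on the ring (390,310). A little more press, a stability check, then hand in.

Run:
```python
from h import *
np.set_printoptions(precision=2,suppress=True)
z=.1005
for _ in range(3):
    f=np.mean([m.read_contact_force() for _ in range(3)],0)
    if f[2]>19: break
    z-=.0005; m.move_linear([.4695,-.2930,z],speed=.03); m.pause(.3)
    print(z,m.read_eef_pos()*1000,m.read_contact_force())
m.pause(1); print(m.read_eef_pos()*1000,m.read_contact_force(),m.read_wrist_torque(),m.read_grip_width()*88,m.read_grip_force(),m.read_time())
print(m.finish_job())
```

```text
0.1 [ 469.57 -292.96  101.72] [-2.86  0.44 19.51]
[ 469.54 -292.95  101.7 ] [-2.67 -0.66 19.5 ] [ 0.13  0.57 -0.01] 21.622888295017006 54.99146310612559 25.4333
the job is handed in; nothing more can be done
None
```

The job is handed in after 25.4 s: the probe was dipped in the sanitiser cup and pressed through its click to a hard stop, which I take as the contact ring fully down. It is still gripped and held down with about 20 N, and I touched nothing else on the counter.

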